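# Load a shaft on a fixture plate and hold the plate out at the overhang mark

### The job

First lay the loose steel shaft in the two V saddles of the fixture plate so that it sits level in both, and let go of it. Then, by its bar handle, slide the plate outward along its bed, without lifting it off, until its outer edge is in line with the needle of the pointer pillar; the loaded plate would tip there, so finish still holding the handle, plate level and still, shaft in its saddles. Leave the other things on the bench alone.

Things in the scene. Friction and masses are not known exactly. Their poses are not given: they have to be found in the camera images.
- bed: Fixed grey slide bed, 130 (x) x 200 (y) mm, origin under its centre on the bench. Its flat running surface is 50 mm above the bench, between two dark guide rails along its y axis (53 mm either side of the middle, 7 mm above the running surface; nothing above the plate, so the plate can tip). Outward is the bed's own -y axis (roughly to the robot's right); the outlet end is at y = -100 mm.
- plate: Loose aluminium fixture plate, 100 (x) x 240 (y) x 10 mm, about 0.62 kg, lying in the bed with 3 mm play to each rail; origin under its centre, axes as the bed's. Two V saddles stand near its outer (-y) end, a bar handle near its inner (+y) end. At the start it overhangs the outlet by only 5 to 25 mm; with the shaft loaded it tips if left free with more than about 95 mm overhang.
- plate_edge (a point): middle of the plate's outer (-y) end edge, half-way up its 10 mm thickness; axes as the plate's
- plate_seat (a point): where the middle of the shaft's centre line lies when the shaft is seated in the two V saddles: 30 mm above the plate's top face, 30 mm in from its outer edge. The seated shaft lies along this point's x axis (across the plate). Saddles: 14 mm thick, centred 34 mm to each side, so 54 mm free between them; 90 degree V, mouth about 30 mm wide, top 34 mm above the plate.
- plate_handle (a point): centre of the handle's square bar, 14x14 mm and 92 mm long along the plate's x axis (across the plate), 32 mm above the plate's top face, 25 mm in from its inner end; posts 38 mm to each side, so it is gripped at the middle across its 14 mm, with 25 mm free under the bar
- shaft: Loose steel shaft, about 0.26 kg, 136 mm long along its x axis: 16 mm round in the middle, hexagonal ends 26 mm across flats and 16 mm long (inner faces 52 mm from the middle). Starts lying on the bench on hexagon flats, to the left of the bed, its centre line 13 mm above the bench. Either end may point either way.
- shaft_center (a point): middle of the shaft, on its centre line; x axis along the shaft
- pillar: Fixed small pointer pillar on the bench beside the outlet, on the robot's side of the plate's path: base 32 mm dia, 62 mm tall; its needle points along its x axis (the bed's x axis) at the plate's side, and is the overhang mark (the pillar's own axis lies on the same line across the path)
- needle_tip (a point): tip of the needle, 55 mm above the bench, level with the plate's thickness, 6 mm clear of the plate's side
- screwdriver: bystander: screwdriver, 201 mm, lies at the front of the bench, before the bed; origin under its centre
- glue_bottle: bystander: white squeeze bottle, 42 mm dia, 121 mm tall, stands behind the shaft; origin under its centre
- tape_roll: bystander: roll of brown tape, 114 mm dia, 48 mm high, lies flat on the left; origin under its centre
- grip_2: bystander: teal tool handle, 170x31x23 mm, lies at the front right; origin under its centre
- marker: bystander: felt marker, 147 mm, lies at the front, left of the screwdriver; origin under its centre
- box_cutter: bystander: snap-blade cutter, 158 mm, lies at the back right; origin under its centre

How it is judged:
By the outcome, as a careful person would: the job done as asked, in the order asked, and still so for the second after the job is handed in, while the arm keeps its last pose, push and grip.
It also fails if it takes over 58 s, if anything falls off the work surface, if the arm or the gripper's body presses on something with over 40 N, if the wrist force passes 120 N, or if a joint passes its speed limit or range.

### The arm

A 6-joint arm with a two-finger parallel gripper is mounted at the origin on a cart in front of the work surface, level with it; the furniture and walls round the work are solid. World frame = base frame: x ahead of the robot, y to its left, z up, the work surface at z = 0. Lengths are in mm, angles in rad, forces in N, time in s.
With the tool pointing down it reaches from about 275 to 1000 mm from the base axis. Payload 8.4 kg.
Tool frame: the origin (TCP) lies at the very end of the fingers, on their centre line; the grasp point (between the pads) lies 19 mm behind it; x points along the fingers, y is the direction in which the jaws open and shut, and the axes are right-handed (so a half turn about x gives the same grasp; the last joint's range is limited). The gripper opens to 85 mm and grips with 20 to 120 N. Pads are 22 mm wide; open, the fingers measure 114 mm over their backs; the gripper's body (76 mm by 85 mm) begins 54 mm behind the grasp point. The pads swing forward as they close: fully open they stand 13 mm farther back than shut.
Start: joints at [-1.312, 0.353, 1.633, -0, 1.155, -0.002], TCP at [161.157, -603.868, 231.281] pointing down, gripper open.
Joint ranges: [-2.63, 2.63], [-0.92, 2.1], [0.06, 2.66], [-1.3, 4.44], [0, 2.69], [-3.02, 3.02]. Speed limits (rad/s): [2.22, 2.22, 2.79, 3.14, 3.14, 3.14].

### API

Orientations are given as [roll, pitch, yaw] about the fixed x, y, z axes, in that order (R = Rz(yaw) Ry(pitch) Rx(roll)).
In Python, from rig import r, grab_frame, camera_params, sign_off gives the robot as it stands.
- The arm moves only by the tool drive_tool, never from a script. Its argument "rows" is one flat list of numbers, 7 for each row, row after row: the shift along the tool's x, y, z in mm, then the turn, a rotation vector about the tool's x, y, z in degrees, then the opening in per cent of the stroke, from 0 (shut) to 100 (fully open). In form: [x, y, z, rx, ry, rz, fingers, x, y, z, rx, ry, rz, fingers, ...]. A call has 1 to 10 rows; each row is the pose to reach, as a shift and turn from the pose measured when the call began, along the tool's axes at that moment; what a row does not reach only later rows make up. A row lasts 1/8 s, in which the tool goes at most 62.5 mm and 10.7 degrees, less where a joint would pass 70% of its speed; a pose out of reach is approached as far as the arm can. A call with a gripper value outside its range is refused whole. The fingers move at their own pace and stop on an object; "newtons" is the grip in N (left out, the last holds). Time passes only in rows, so rows that repeat a pose let the fingers close. It gives the time, the measured TCP pose, the force and the opening at its end, in the units of the state.
- r.sense(): the state, without advancing time (a new reading comes with each control period).
- grab_frame(name): name is "scene" or "top" or "wrist"; returns the picture (480x640x3 uint8, red, green, blue); there is no depth.
- camera_params(name): a dict with "vertical_fov" (degrees; the focal length in pixels is half the picture's height over the tangent of half this angle, whatever the lens; pixels are square), "cx", "cy" (the principal point, pixels), "pose" (4x4, takes a point from camera to world coordinates); the wrist camera has in their place "tool_from_camera" (4x4, takes a point from camera to tool coordinates, whose origin is the TCP and whose axes are the tool frame's). Camera axes: x right, y down, z forward; pixel columns grow to the right and rows downward; lengths in mm; the calibration is good to about 2 mm. A picture is of the moment at which its call begins: read the wrist's pose just before it. camera_params takes no time and is no camera call.
- sign_off(): hands the job in, once; it reports no verdict.
The state is a dict: "clock": time; "qpos": joint angles; "qvel": joint speeds; "joint_efforts": joint torques, N m; "eef_pos": TCP position; "tcp_rot": TCP orientation; "contact_force": force on the tool from outside, world axes, zero at the start; "wrist_torque": the same for the moment, N m; "opening": opening from 0.0 (shut) to 1.0 (fully open).
Only numpy, scipy, OpenCV 4.12 (cv2) and the standard library are available. Lean on these libraries where they do the work, as an engineer would, in place of code of your own. Each camera call takes 0.05 s, during which the arm holds its last target.

## Working session

There is one attempt and no reset: what is moved stays moved. The work goes in short steps, Python scripts to look and compute and a tool call to move; the robot and the scene stay as the last step left them, time stands still between calls to the robot, and variables do not carry over. Pictures are saved under pics/ and viewed, and the job is handed in when it is done.

Besides the shell and the picture viewer there is one more tool, called after "Call:" by a JSON object that holds its "fn" and its "kwargs". drive_tool: Moves the arm, as the interface text tells. Its arguments: {"type":"object","properties":{"rows":{"type":"array","items":{"type":"number"}},"newtons":{"type":"number"}},"required":["rows"]}

```bash
ls; mkdir -p pics; python3 - <<'E'
from rig import r, grab_frame, camera_params
import cv2, numpy as np
print(r.sense())
for n in ("scene","top","wrist"):
    f=grab_frame(n); cv2.imwrite(f"pics/{n}0.png",f[:,:,::-1])
    print(n,camera_params(n))
E
```

```text
pics
{'clock': 0.0, 'qpos': array([-1.31239591e+00,  3.53662728e-01,  1.63410768e+00, -8.21977963e-06,
        1.15519120e+00, -2.40714507e-03]), 'qvel': array([-0.00080916, -0.00095634, -0.00018814, -0.00103644, -0.00038021,
       -0.00120853]), 'joint_efforts': array([ 3.88947810e-03, -6.05239105e+01, -3.42066908e+01,  3.36583998e-04,
        9.46433516e-03,  6.34487023e-06]), 'eef_pos': array([ 161.03913489, -603.42248657,  230.56388832]), 'tcp_rot': array([-1.56771358,  1.56942735,  1.83468997]), 'contact_force': array([ 0.412389  , -0.21186769, -0.63046304]), 'wrist_torque': array([-0.01129666, -0.00482141, -0.04389126]), 'opening': 1.0011235971846864}
scene {'vertical_fov': 44.12386622392441, 'cx': 319.11885322157366, 'cy': 240.54803115907447, 'pose': array([[-8.49087065e-01, -1.86519007e-01,  4.94228507e-01,
        -2.22726839e+02],
       [-5.27579692e-01,  3.46639094e-01, -7.75564960e-01,
         1.22656508e+03],
       [-2.66613154e-02, -9.19267099e-01, -3.92730410e-01,
         6.97918856e+02],
       [ 0.00000000e+00,  0.00000000e+00,  0.00000000e+00,
         1.000000
[... 204 characters left out ...]
99852998e-01, -1.32084571e-02,  1.09325071e-02,
         3.98615186e+01],
       [-8.18094819e-03, -1.92844493e-01, -9.81195227e-01,
         1.44098524e+03],
       [ 0.00000000e+00,  0.00000000e+00,  0.00000000e+00,
         1.00000000e+00]])}
wrist {'vertical_fov': 64.03438981429139, 'cx': 319.6034183667162, 'cy': 239.94259207532875, 'tool_from_camera': array([[-3.19980553e-04, -2.69892321e-01,  9.62890457e-01,
        -1.41849545e+02],
       [ 9.99999451e-01,  8.74105948e-04,  5.77318901e-04,
         5.56963638e-01],
       [-9.97482214e-04,  9.62890114e-01,  2.69891893e-01,
        -6.82205975e+01],
       [ 0.00000000e+00,  0.00000000e+00,  0.00000000e+00,
         1.00000000e+00]])}
```

View pics/scene0.png

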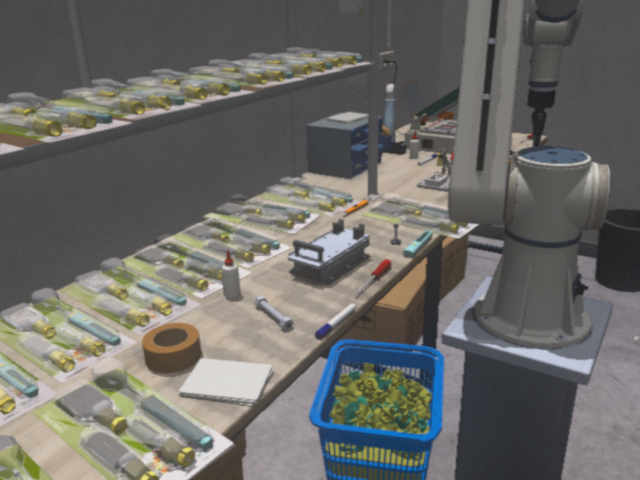

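View pics/top0.png

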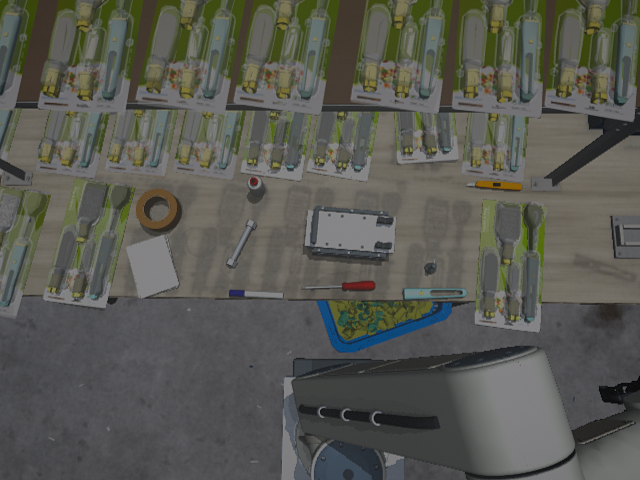

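View pics/wrist0.png

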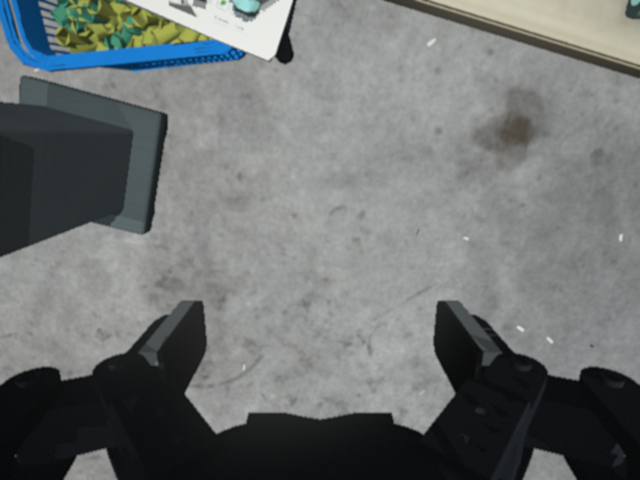

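The scene view shows the plate with its saddles around (335,245) and the shaft at (272,311). The top view shows the shaft at about (241,242), the plate at (350,232) and the pillar at (431,267). I'll enlarge the top and scene views.

```bash
cat > h.py <<'E'
import numpy as np, cv2
from scipy.spatial.transform import Rotation as Ro
from rig import r, grab_frame, camera_params
def cam(n,s=None):
    c=camera_params(n); f=240/np.tan(np.radians(c["vertical_fov"]/2))
    if n=="wrist":
        s=s or r.sense()
        P=tool(s)@c["tool_from_camera"]
    else: P=c["pose"]
    return f,c["cx"],c["cy"],np.array(P)
def tool(s):
    T=np.eye(4); T[:3,:3]=Ro.from_euler("xyz",s["tcp_rot"]).as_matrix(); T[:3,3]=s["eef_pos"]; return T
def ray(C,uv,z):
    f,cx,cy,P=C
    d=P[:3,:3]@np.array([(uv[0]-cx)/f,(uv[1]-cy)/f,1]); o=P[:3,3]
    return o+d*(z-o[2])/d[2]
def proj(C,p):
    f,cx,cy,P=C
    q=P[:3,:3].T@(np.array(p,float)-P[:3,3]); return np.array([cx+f*q[0]/q[2],cy+f*q[1]/q[2]])
E
python3 - <<'E'
import cv2
f=cv2.imread('pics/top0.png')[160:310,210:460]
cv2.imwrite('pics/topz.png',cv2.resize(f,None,fx=3.2,fy=3.2,interpolation=cv2.INTER_CUBIC))
f=cv2.imread('pics/scene0.png')[190:350,230:440]
cv2.imwrite('pics/scenez.png',cv2.resize(f,None,fx=3.7,fy=3.7,interpolation=cv2.INTER_CUBIC))
E
```

```text
(no output)
```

View pics/topz.png

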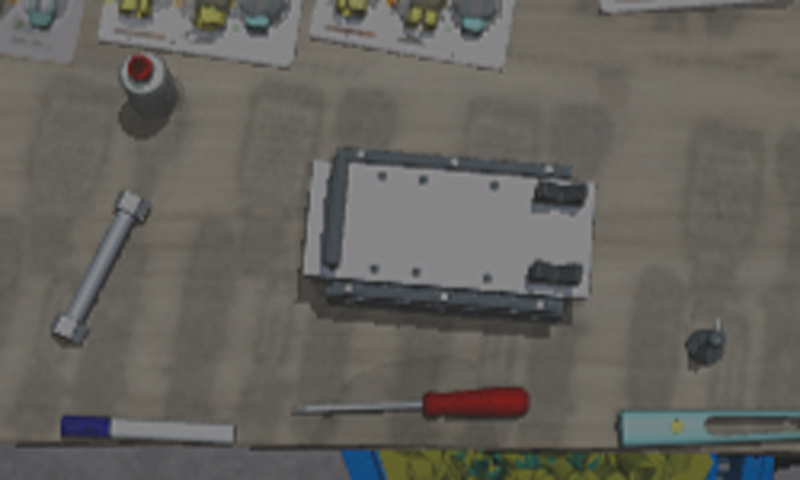

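View pics/scenez.png

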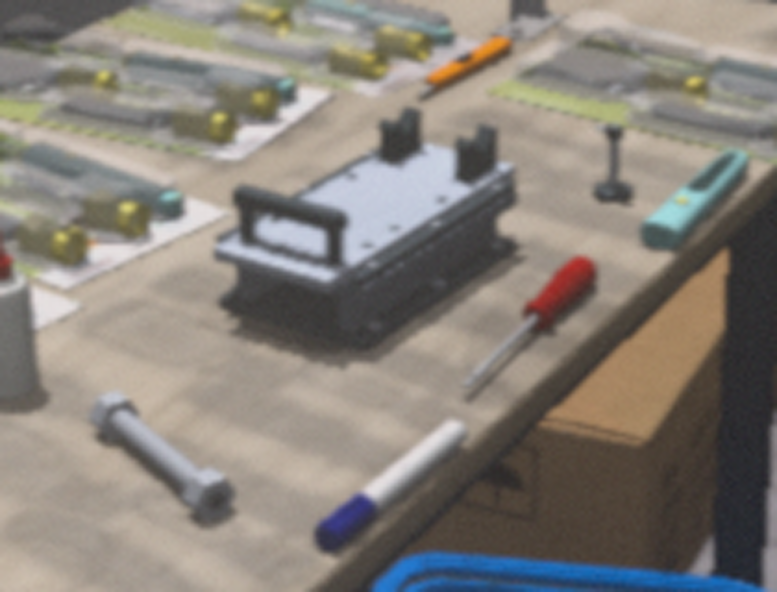

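```bash
python3 - <<'E'
from h import *
np.set_printoptions(precision=1,suppress=True)
C=cam("top")
z=lambda u,v:(210+u/3.2,160+v/3.2)
cs=[ray(C,z(*p),60) for p in [(316,160),(303,275),(583,298),(595,183)]]
for c in cs: print(c)
print([np.linalg.norm(cs[i]-cs[(i+1)%4]) for i in range(4)])
inn=(cs[0]+cs[1])/2; out=(cs[2]+cs[3])/2; d=inn-out
print("center",(inn+out)/2,"y axis ang",np.degrees(np.arctan2(d[1],d[0])))
a,b=[ray(C,z(*p),20) for p in [(131,203),(70,325)]]
print(a,b,(a+b)/2,np.linalg.norm(a-b),np.degrees(np.arctan2(*(a-b)[1::-1])))
print("needle",ray(C,z(718,322),55),"pillar top",ray(C,z(707,343),60))
print("hand",[ray(C,z(*p),99) for p in [(345,150),(330,265)]])
print("saddle",[ray(C,z(*p),94) for p in [(560,190),(555,270)]])
E
```

```text
[591.   98.4  60. ]
[492.  107.2  60. ]
[ 475.8 -126.5   60. ]
[ 574.2 -137.6   60. ]
[np.float64(99.40896344799965), np.float64(234.31315882247455), np.float64(99.00304382243496), np.float64(236.6269155313597)]
center [533.3 -14.6  60. ] y axis ang 85.96734469830265
[560.2 260.1  20. ] [452.7 307.9  20. ] [506.5 284.   20. ] 117.6981556646421 -23.967721131401408
needle [ 457.9 -239.3   55. ] pillar top [ 439.5 -228.7   60. ]
hand [array([590.4,  73. ,  99. ]), array([493.9,  83.6,  99. ])]
saddle [array([ 560.1, -104.4,   94. ]), array([493.2, -99.8,  94. ])]
```

The plate measures about 99 x 236 mm against the true 100 x 240, so the top view is good to a few mm. Next I'll bring the wrist camera over the work for a second measurement.

```bash
cat >> h.py <<'E'
def goal(pos,yaw_y,s=None,tilt=None):
    """tool down, tool y axis at world angle yaw_y deg; prints shift+rotvec in tool axes"""
    s=s or r.sense(); T=tool(s)
    a=np.radians(yaw_y); y=np.array([np.cos(a),np.sin(a),0]); x=np.array([0,0,-1.]); 
    R=np.stack([x,y,np.cross(x,y)],1)
    d=T[:3,:3].T@(np.array(pos,float)-T[:3,3]); rv=np.degrees(Ro.from_matrix(T[:3,:3].T@R).as_rotvec())
    print("shift",np.round(d,1),"rot",np.round(rv,2)); return d,rv
def st():
    s=r.sense(); T=tool(s); np.set_printoptions(precision=3,suppress=True)
    print("t",round(s["clock"],2),"pos",s["eef_pos"],"yaw_y",np.degrees(np.arctan2(T[1,1],T[0,1])),"xax",T[:3,0],"F",s["contact_force"],"M",s["wrist_torque"],"op",s["opening"],"q",s["qpos"]); return s
E
python3 - <<'E'
from h import *
s=st(); T=tool(s); print(T)
for yy in (66,-114,86,-94): goal([430,100,330],yy)
E
```

```text
t 0.15 pos [ 161.079 -603.524  230.718] yaw_y -75.05658334540904 xax [-0.     0.001 -1.   ] F [ 0.669 -1.441  0.308] M [ 0.022 -0.022  0.043] op 0.9974118043148955 q [-1.312  0.354  1.634 -0.     1.155 -0.002]
[[  -0.       0.258   -0.966  161.079]
 [   0.001   -0.966   -0.258 -603.524]
 [  -1.      -0.001    0.     230.718]
 [   0.       0.       0.       1.   ]]
shift [ -98.6 -610.5 -441.2] rot [-141.06   -0.08    0.03]
shift [ -98.6 -610.5 -441.2] rot [38.94  0.02  0.06]
shift [ -98.6 -610.5 -441.2] rot [-161.06   -0.09    0.01]
shift [ -98.6 -610.5 -441.2] rot [18.94  0.01  0.06]
```

Call:
{"fn": "drive_tool", "kwargs": {"rows": [-100, -610, -440, -100, 0, 0, 100, -100, -610, -440, -100, 0, 0, 100, -100, -610, -440, -100, 0, 0, 100, -100, -610, -440, -100, 0, 0, 100, -100, -610, -440, -100, 0, 0, 100, -100, -610, -440, -100, 0, 0, 100, -100, -610, -440, -141, 0, 0, 100, -100, -610, -440, -141, 0, 0, 100, -100, -610, -440, -141, 0, 0, 100, -100, -610, -440, -141, 0, 0, 100]}}

```text
clock: 1.4
eef_pos: [381.9, -22.9, 314.2]
tcp_rot: [1.693, 1.57, 0.693]
contact_force: [1.7, -1.6, -1.1]
opening: 0.997
```

```bash
python3 - <<'E'
from h import *
st(); goal([430,100,330],66)
E
```

```text
t 1.4 pos [381.898 -22.891 314.213] yaw_y 32.728213752129015 xax [ 0.001  0.001 -1.   ] F [ 1.747 -1.597 -1.12 ] M [-0.028 -0.063 -0.024] op 0.997037589548126 q [-0.065 -0.129  1.997  0.001  1.273 -0.636]
shift [-15.6 106.9 -77.4] rot [-33.27   0.01  -0.07]
```

Call:
{"fn": "drive_tool", "kwargs": {"rows": [-15, 107, -77, -33, 0, 0, 100, -15, 107, -77, -33, 0, 0, 100, -15, 107, -77, -33, 0, 0, 100, -15, 107, -77, -33, 0, 0, 100, -15, 107, -77, -33, 0, 0, 100]}}

```text
clock: 2.02
eef_pos: [429.8, 99.0, 329.1]
tcp_rot: [1.332, 1.57, 0.904]
contact_force: [0.3, -0.7, 0.2]
opening: 0.998
```

```bash
python3 - <<'E'
from h import *
import pickle
s=st(); f=grab_frame("wrist"); cv2.imwrite("pics/w1.png",f[:,:,::-1]); pickle.dump(s,open("s1.pkl","wb"))
E
```

```text
t 2.02 pos [429.821  99.023 329.086] yaw_y 65.49765175009153 xax [ 0.  0. -1.] F [ 0.273 -0.667  0.186] M [0.031 0.029 0.014] op 0.9979011647737334 q [ 0.223 -0.034  1.878  0.     1.297 -0.92 ]
```

View pics/w1.png

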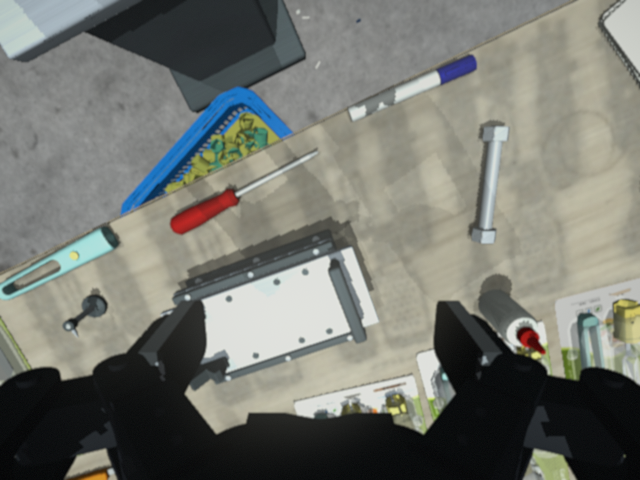

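The wrist view shows the shaft from (494,131) to (484,237), the plate's inner edge near (360,285), the handle from (335,265) to (357,340), and the pillar at (93,305) with its needle at about (70,327). I'll enlarge these.

```bash
python3 - <<'E'
import cv2
f=cv2.imread('pics/w1.png')
cv2.imwrite('pics/w1a.png',cv2.resize(f[110:260,420:570],None,fx=4,fy=4,interpolation=cv2.INTER_CUBIC))
cv2.imwrite('pics/w1b.png',cv2.resize(f[220:400,150:390],None,fx=3.3,fy=3.3,interpolation=cv2.INTER_CUBIC))
cv2.imwrite('pics/w1c.png',cv2.resize(f[270:360,40:140],None,fx=6,fy=6,interpolation=cv2.INTER_CUBIC))
E
```

```text
(no output)
```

View pics/w1a.png

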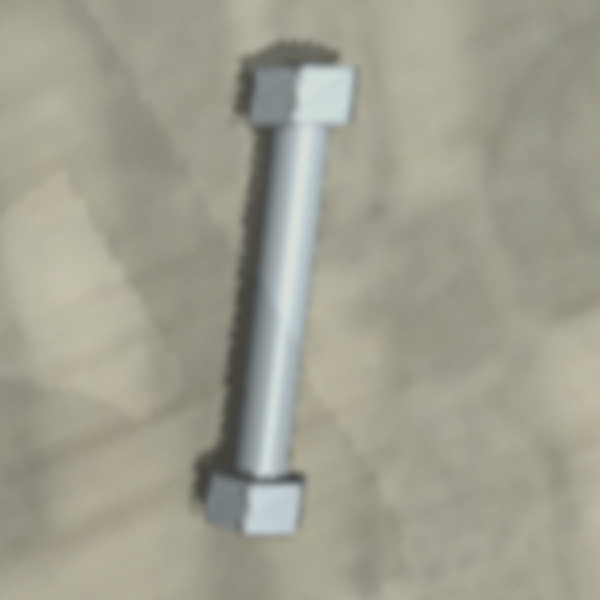

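View pics/w1b.png

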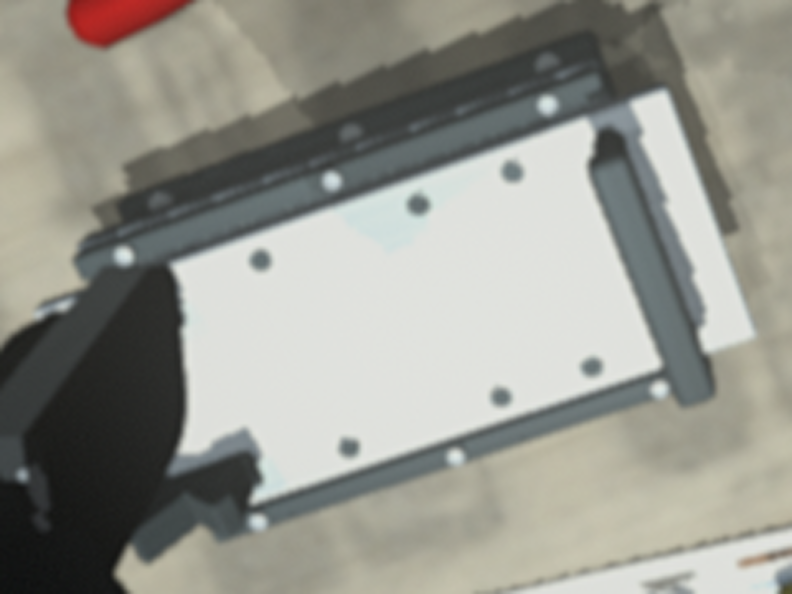

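View pics/w1c.png

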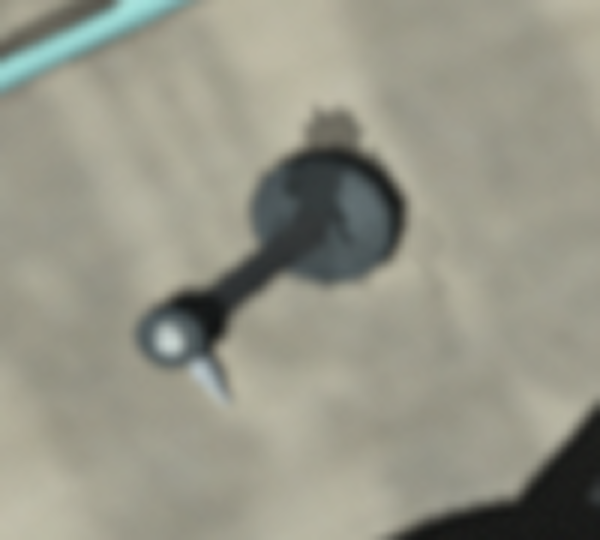

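```bash
python3 - <<'E'
from h import *
import pickle
np.set_printoptions(precision=1,suppress=True)
C=cam("wrist",pickle.load(open("s1.pkl","rb")))
za=lambda u,v:(420+u/4-.4,110+v/4-.4)
zb=lambda u,v:(150+u/3.3-.35,220+v/3.3-.35)
zc=lambda u,v:(40+u/6-.4,270+v/6-.4)
ang=lambda d:np.degrees(np.arctan2(d[1],d[0]))
a,b=[ray(C,za(*p),13) for p in [(301,124),(266,474)]]
print("shaft",a,b,(a+b)/2,np.linalg.norm(a-b),ang(b-a))
c1,c2=[ray(C,zb(*p),60) for p in [(668,88),(754,336)]]
print("inner edge",c1,c2,np.linalg.norm(c1-c2),ang(c2-c1),(c1+c2)/2)
# long edges of the plate seen
e1,e2=[ray(C,zb(*p),60) for p in [(190,260),(590,115)]]; print("near side dir",ang(e2-e1))
h1,h2=[ray(C,zb(*p),99) for p in [(608,167),(694,392)]]
print("handle",h1,h2,(h1+h2)/2,np.linalg.norm(h1-h2),ang(h2-h1))
print("needle tip",ray(C,zc(230,403),55),"needle base", ray(C,zc(195,360),55),"top",ray(C,zc(170,338),62),"base",ray(C,zc(330,212),6))
E
```

```text
shaft [459.7 307.3  13. ] [555.3 266.1  13. ] [507.5 286.7  13. ] 104.07669949898666 -23.317255107751087
inner edge [494.2 109.1  60. ] [592.1 100.7  60. ] 98.32725384201792 -4.8903819790956735 [543.1 104.9  60. ]
near side dir 86.43089988768102
handle [498.1  83.6  99. ] [581.5  77.6  99. ] [539.8  80.6  99. ] 83.67271243578486 -4.140666736185335
needle tip [ 463.4 -238.2   55. ] needle base [ 452.4 -239.1   55. ] top [ 444.9 -234.7   62. ] base [ 444.4 -234.5    6. ]
```

The shaft's inner faces come out 104.1 mm apart (true 104), with the centre at (507.5, 286.7) and axis at -23.3°. Both views agree on the plate to about 2 mm. I'll move above the shaft.

```bash
python3 - <<'E'
from h import *
goal([507.5,286.7,70],66.7)
E
```

```text
shift [259.3 203.   -7.4] rot [-1.22  0.02 -0.03]
```

Call:
{"fn": "drive_tool", "kwargs": {"rows": [130, 203, -7, -1.2, 0, 0, 45, 200, 203, -7, -1.2, 0, 0, 45, 259, 203, -7, -1.2, 0, 0, 45, 259, 203, -7, -1.2, 0, 0, 45, 259, 203, -7, -1.2, 0, 0, 45, 259, 203, -7, -1.2, 0, 0, 45, 259, 203, -7, -1.2, 0, 0, 45, 259, 203, -7, -1.2, 0, 0, 45]}}

```text
clock: 3.08
eef_pos: [508.7, 285.9, 72.2]
tcp_rot: [0.908, 1.568, 0.5]
contact_force: [-0.6, 0.3, -0.1]
opening: 0.448
```

```bash
python3 - <<'E'
from h import *
s=st(); goal([507.5,286.7,4],66.7); f=grab_frame("wrist"); 
C=cam("wrist",s)
c=np.array([507.5,286.7,13]); d=np.array([np.cos(np.radians(-23.3)),np.sin(np.radians(-23.3)),0])
f=f[:,:,::-1].copy()
for k in (-52,0,52):
    cv2.drawMarker(f,tuple(int(round(x)) for x in proj(C,c+k*d)),(0,0,255),0,12)
cv2.imwrite("pics/w2.png",f)
E
```

```text
t 3.08 pos [508.678 285.934  72.195] yaw_y 66.5998072735369 xax [ 0.002  0.001 -1.   ] F [-0.608  0.321 -0.097] M [-0.01  -0.013 -0.035] op 0.4479382473544675 q [ 0.51   0.483  1.846 -0.     0.81  -0.653]
shift [68.2  0.1 -1.5] rot [-0.1   0.09 -0.12]
```

View pics/w2.png

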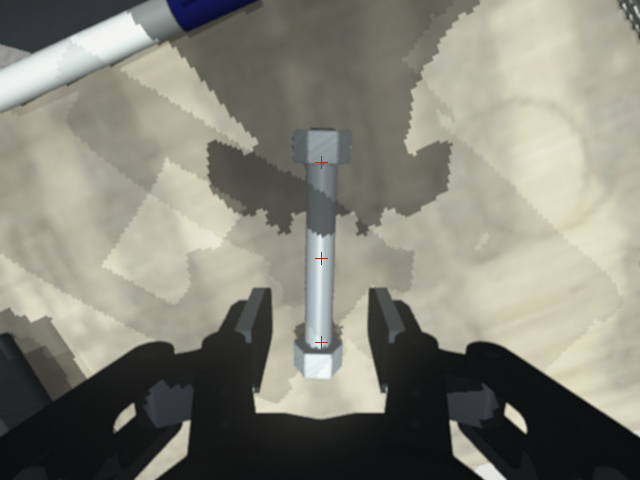

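The markers at (321,162), (321,258) and (321,342) land on the hexagons' inner faces and the rod's middle, so I'm aligned. Now I'll descend and grip.

Call:
{"fn": "drive_tool", "kwargs": {"rows": [40, 0, -1.5, 0, 0, 0, 45, 60, 0, -1.5, 0, 0, 0, 45, 67, 0, -1.5, 0, 0, 0, 45, 67, 0, -1.5, 0, 0, 0, 45, 67, 0, -1.5, 0, 0, 0, 10, 67, 0, -1.5, 0, 0, 0, 0, 67, 0, -1.5, 0, 0, 0, 0, 67, 0, -1.5, 0, 0, 0, 0, 67, 0, -1.5, 0, 0, 0, 0], "newtons": 60}}

```text
clock: 4.25
eef_pos: [508.2, 287.1, 6.6]
tcp_rot: [0.926, 1.566, 0.518]
contact_force: [-1.2, -1.3, 6.6]
opening: 0.163
```

```bash
python3 - <<'E'
from h import *
st()
E
```

```text
t 4.25 pos [508.196 287.085   6.568] yaw_y 66.58911218362195 xax [ 0.004  0.002 -1.   ] F [-1.166 -1.349  6.583] M [-0.161  0.155 -0.149] op 0.1626318808037868 q [ 0.512  0.584  1.869  0.     0.684 -0.651]
```

Call:
{"fn": "drive_tool", "kwargs": {"rows": [-30, 0, 0, 0, 0, 0, 0, -80, 0, 0, 0, 0, 0, 0, -130, 0, 0, 0, 0, 0, 0, -160, 0, 0, 0, 0, 0, 0, -160, 0, 0, 0, 0, 0, 0, -160, 0, 0, 0, 0, 0, 0]}}

```text
clock: 5.0
eef_pos: [506.8, 286.3, 165.4]
tcp_rot: [0.935, 1.568, 0.527]
contact_force: [0.4, -0.1, -2.9]
opening: 0.161
```

```bash
python3 - <<'E'
from h import *
s=st(); f=grab_frame("wrist"); cv2.imwrite("pics/w3.png",f[:,:,::-1])
goal([500,-100,200],85.6)
E
```

```text
t 5.0 pos [506.784 286.304 165.417] yaw_y 66.59235006676225 xax [ 0.003  0.002 -1.   ] F [ 0.352 -0.065 -2.92 ] M [ 0.011  0.04  -0.029] op 0.16087204317071194 q [ 0.512  0.357  1.79   0.     0.992 -0.651]
shift [ -35.5 -356.9  147.4] rot [-19.01   0.09  -0.09]
```

View pics/w3.png

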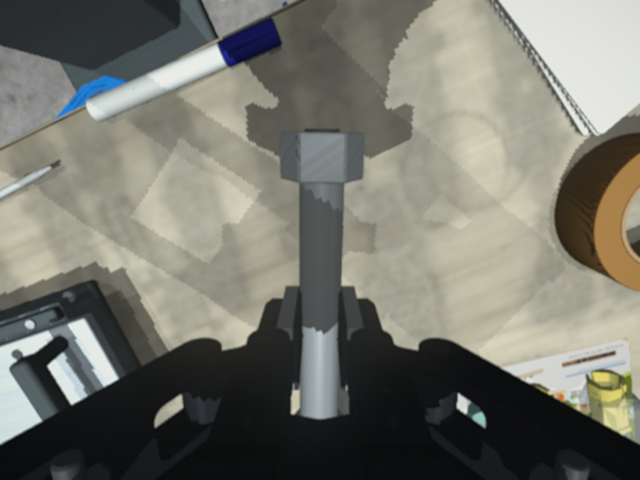

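The shaft is held: wrist z force is -2.9 N, about its own weight, and the far hexagon is at (322,157). I'll check its tilt in the pads, then measure the plate again on the way over.

```bash
python3 - <<'E'
from h import *
s=r.sense(); T=tool(s); C=cam("wrist",s)
for h in (4,6.4,9):
  for t in (-3,0,3):
    R=Ro.from_euler("y",t,degrees=True).as_matrix()
    p=lambda dx,dz: proj(C,T[:3,3]+T[:3,:3]@(np.array([-h,0,0])+R@np.array([dx,0,dz])))[1]
    w=lambda dy,dz: proj(C,T[:3,3]+T[:3,:3]@(np.array([-h,0,0])+R@np.array([0,dy,dz])))[0]
    print(h,t,"top inner edge",p(-13,-52).round(1),"top outer",p(-13,-68).round(1),"width corners",(w(15,-52)-w(-15,-52)).round(1),"rodw",(w(8,-52)-w(-8,-52)).round(1))
E
```

```text
4 -3 top inner edge 180.6 top outer 130.4 width corners 82.4 rodw 44.0
4 0 top inner edge 183.5 top outer 132.3 width corners 84.0 rodw 44.8
4 3 top inner edge 187.0 top outer 134.9 width corners 85.7 rodw 45.7
6.4 -3 top inner edge 181.5 top outer 130.4 width corners 83.8 rodw 44.7
6.4 0 top inner edge 184.5 top outer 132.3 width corners 85.5 rodw 45.6
6.4 3 top inner edge 188.0 top outer 135.0 width corners 87.2 rodw 46.5
9 -3 top inner edge 182.5 top outer 130.3 width corners 85.4 rodw 45.5
9 0 top inner edge 185.6 top outer 132.3 width corners 87.1 rodw 46.4
9 3 top inner edge 189.2 top outer 135.0 width corners 88.8 rodw 47.4
```

```bash
python3 - <<'E'
from h import *
goal([410,-60,240],85.6)
E
```

```text
shift [ -75.6 -355.9   49. ] rot [-19.01   0.09  -0.09]
```

Call:
{"fn": "drive_tool", "kwargs": {"rows": [-75, -356, 49, -19, 0, 0, 0, -75, -356, 49, -19, 0, 0, 0, -75, -356, 49, -19, 0, 0, 0, -75, -356, 49, -19, 0, 0, 0, -75, -356, 49, -19, 0, 0, 0, -75, -356, 49, -19, 0, 0, 0, -75, -356, 49, -19, 0, 0, 0, -75, -356, 49, -19, 0, 0, 0, -75, -356, 49, -19, 0, 0, 0, -75, -356, 49, -19, 0, 0, 0]}}

```text
clock: 6.3
eef_pos: [410.0, -59.1, 238.9]
tcp_rot: [1.06, 1.569, 0.985]
contact_force: [0.1, -0.2, -2.1]
opening: 0.161
```

```bash
python3 - <<'E'
from h import *
import pickle
s=st(); f=grab_frame("wrist"); cv2.imwrite("pics/w4.png",f[:,:,::-1]);pickle.dump(s,open("s4.pkl","wb"))
E
```

```text
t 6.3 pos [410.003 -59.109 238.885] yaw_y 85.70276174425598 xax [ 0.001  0.001 -1.   ] F [ 0.076 -0.159 -2.098] M [-0.012 -0.041 -0.006] op 0.1609685828788216 q [-0.148  0.005  2.047  0.002  1.089 -1.645]
```

View pics/w4.png

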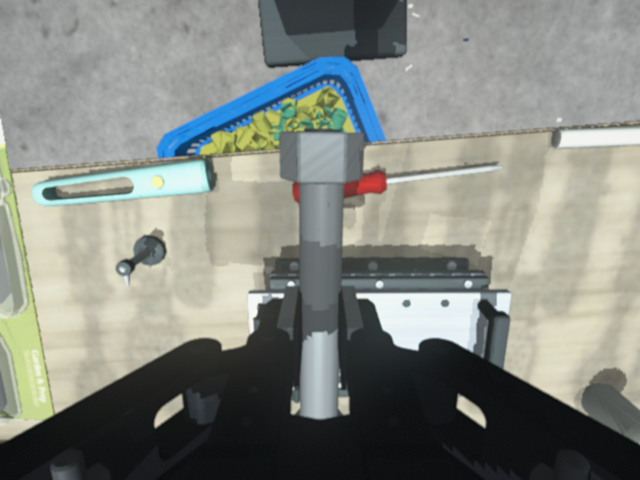

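The plate's near corners are at about (248,291) and (511,290), its near saddle is at (265,310), and the pillar top is at (125,268). I'll enlarge these.

```bash
python3 - <<'E'
import cv2
f=cv2.imread('pics/w4.png')
a=cv2.resize(f[240:380,235:525],None,fx=2.7,fy=2.7,interpolation=cv2.INTER_CUBIC)
cv2.imwrite('pics/w4a.png',a)
cv2.imwrite('pics/w4c.png',cv2.resize(f[225:345,100:300],None,fx=4,fy=4,interpolation=cv2.INTER_CUBIC))
E
```

```text
(no output)
```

View pics/w4a.png

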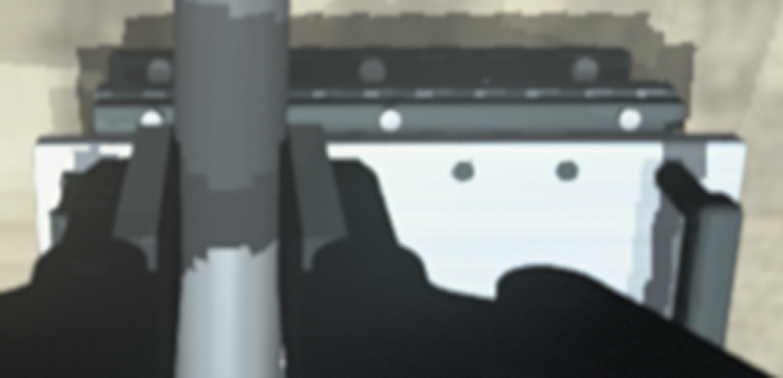

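View pics/w4c.png

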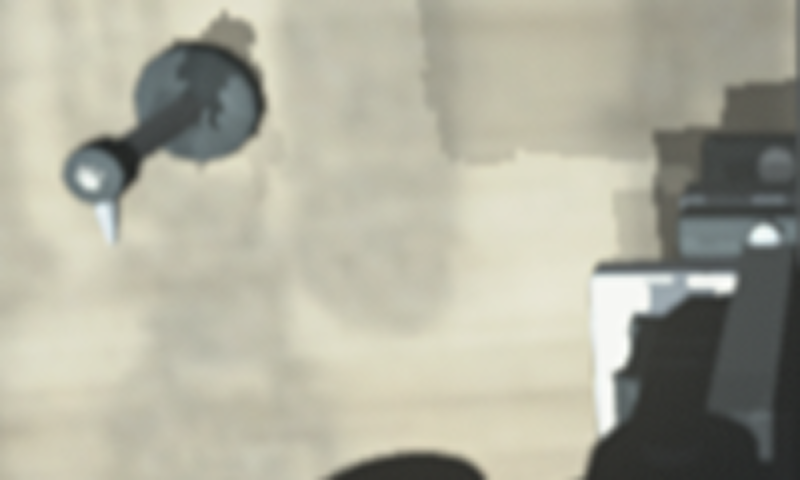

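```bash
python3 - <<'E'
from h import *
import pickle
np.set_printoptions(precision=1,suppress=True)
C=cam("wrist",pickle.load(open("s4.pkl","rb")))
za=lambda u,v:(235+u/2.7-.3,240+v/2.7-.3)
zc=lambda u,v:(100+u/4-.4,225+v/4-.4)
o,i=ray(C,za(37,142),60),ray(C,za(745,142),60)
d=i-o; L=np.linalg.norm(d); y=d/L; x=np.array([y[1],-y[0],0])
print(o,i,L,np.degrees(np.arctan2(y[1],y[0])))
print("outer mid",o+50*x,"inner mid",i+50*x,"center",(o+i)/2+50*x,"seat",(o+i)/2+50*x-90*y,"handle",(o+i)/2+50*x+95*y)
t=ray(C,zc(114,243),55); print("tip",t,"base",ray(C,zc(200,102),6),"top",ray(C,zc(92,172),62))
print("overhang travel", (o-t)@y)
E
```

```text
[ 475.7 -128.7   60. ] [493.3 107.2  60. ] 236.63236919682507 85.73730036919741
outer mid [ 525.6 -132.5   60. ] inner mid [543.2 103.5  60. ] center [534.4 -14.5  60. ] seat [ 527.7 -104.2   60. ] handle [541.5  80.3  60. ]
tip [ 462.9 -238.3   55. ] base [ 444.6 -236.     6. ] top [ 443.4 -235.7   62. ]
overhang travel 110.22790172316613
```

Centre (534, -14.5) at 85.7° agrees with the earlier measurement, and the seat is at about (527.6, -104.2, 90).

```bash
python3 - <<'E'
from h import *
goal([527.6,-104.2,125],85.7)
E
```

```text
shift [114.1 -36.2 120.5] rot [-0.    0.06 -0.07]
```

Call:
{"fn": "drive_tool", "kwargs": {"rows": [40, -36, 60, 0, 0, 0, 0, 80, -36, 110, 0, 0, 0, 0, 112, -36, 120, 0, 0, 0, 0, 112, -36, 120, 0, 0, 0, 0, 112, -36, 120, 0, 0, 0, 0, 112, -36, 120, 0, 0, 0, 0]}}

```text
clock: 7.1
eef_pos: [527.4, -103.8, 128.7]
tcp_rot: [0.311, 1.567, 0.236]
contact_force: [0.3, 0.0, -2.5]
opening: 0.158
```

```bash
python3 - <<'E'
from h import *
s=st(); goal([527.6,-104.2,84],85.7)
for n in ("wrist","top","scene"):
    f=grab_frame(n); cv2.imwrite(f"pics/{n}5.png",f[:,:,::-1])
f=cv2.imread('pics/scene5.png')[190:300,270:410]
cv2.imwrite('pics/scene5z.png',cv2.resize(f,None,fx=5,fy=5,interpolation=cv2.INTER_CUBIC))
E
```

```text
t 7.1 pos [ 527.359 -103.78   128.723] yaw_y 85.72272386698849 xax [ 0.003  0.001 -1.   ] F [ 0.339  0.021 -2.509] M [ 0.021 -0.032  0.014] op 0.1578708115362958 q [-0.198  0.342  1.913  0.002  0.883 -1.695]
shift [44.7 -0.4  0.1] rot [ 0.02  0.18 -0.06]
```

View pics/wrist5.png

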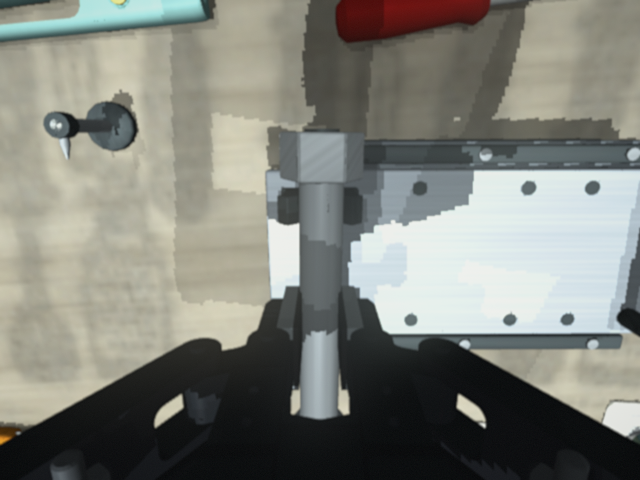

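View pics/scene5z.png

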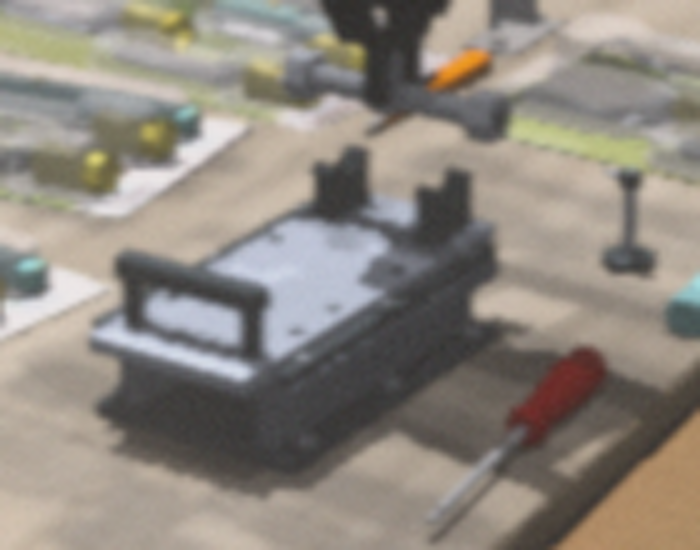

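Laterally the saddle spans u 277–363 (middle 320) and the shaft is at 321, so it is centred. I'll check the axial position.

```bash
python3 - <<'E'
from h import *
s=r.sense(); C=cam("wrist",s); a=np.radians(-4.3); x=np.array([np.cos(a),np.sin(a),0])
c=np.array([527.6,-104.2,94])
for k in (-41,-34,-27): print(k,proj(C,c+k*x))
E
```

```text
-41 [320.31541181 193.89957078]
-34 [320.29225657 208.8383899 ]
-27 [320.2695892  223.46246144]
```

Call:
{"fn": "drive_tool", "kwargs": {"rows": [15, 0, 0, 0, 0.2, 0, 0, 28, 0, 0, 0, 0.2, 0, 0, 36, 0, 0, 0, 0.2, 0, 0, 40, 0, 0, 0, 0.2, 0, 0, 42, 0, 0, 0, 0.2, 0, 0, 42, 0, 0, 0, 0.2, 0, 0, 42, 0, 0, 0, 0.2, 0, 0]}}

```text
clock: 8.12
eef_pos: [527.8, -104.0, 86.8]
tcp_rot: [1.323, 1.57, 1.248]
contact_force: [-0.2, 0.5, -3.0]
opening: 0.155
```

```bash
python3 - <<'E'
from h import *
s=st()
E
```

```text
t 8.12 pos [ 527.763 -103.967   86.775] yaw_y 85.70422121826202 xax [ 0.     0.001 -1.   ] F [-0.249  0.523 -3.03 ] M [ 0.004 -0.019  0.04 ] op 0.15543241745324082 q [-0.198  0.406  1.936  0.001  0.799 -1.695]
```

Call:
{"fn": "drive_tool", "kwargs": {"rows": [2, 0, 0, 0, 0, 0, 0, 4, 0, 0, 0, 0, 0, 0, 5, 0, 0, 0, 0, 0, 0, 5, 0, 0, 0, 0, 0, 0]}}

```text
clock: 8.62
eef_pos: [528.1, -103.9, 83.5]
tcp_rot: [0.708, 1.569, 0.633]
contact_force: [-6.5, 2.0, 18.2]
opening: 0.156
```

```bash
python3 - <<'E'
from h import *
s=st()
f=grab_frame("scene"); cv2.imwrite('pics/scene6z.png',cv2.resize(f[190:300,270:410,::-1],None,fx=5,fy=5,interpolation=cv2.INTER_CUBIC))
f=grab_frame("wrist"); cv2.imwrite('pics/w6.png',f[:,:,::-1])
E
```

```text
t 8.62 pos [ 528.13  -103.939   83.475] yaw_y 85.7172929082746 xax [ 0.001  0.001 -1.   ] F [-6.496  2.02  18.244] M [0.253 0.934 0.088] op 0.15632119189103097 q [-0.198  0.411  1.938  0.002  0.792 -1.695]
```

View pics/scene6z.png

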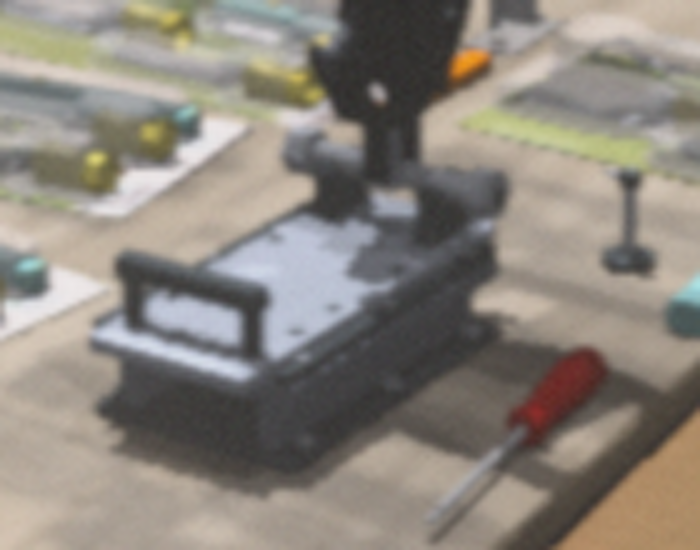

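View pics/w6.png

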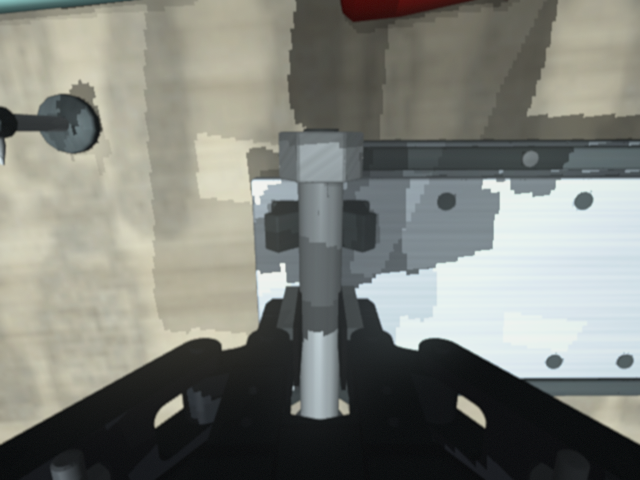

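Contact is at TCP z = 83.5, as expected for the seat, and the rod lies between the saddle cheeks. I'll ease off, open and retreat straight up.

Call:
{"fn": "drive_tool", "kwargs": {"rows": [-0.5, 0, 0, 0, 0, 0, 0, -0.5, 0, 0, 0, 0, 0, 20, -0.5, 0, 0, 0, 0, 0, 30, -0.5, 0, 0, 0, 0, 0, 45, -0.5, 0, 0, 0, 0, 0, 45, -0.5, 0, 0, 0, 0, 0, 45]}}

```text
clock: 9.48
eef_pos: [528.1, -103.9, 83.9]
tcp_rot: [0.706, 1.569, 0.631]
contact_force: [1.2, 0.4, -0.4]
opening: 0.449
```

```bash
python3 - <<'E'
from h import *
s=st()
f=grab_frame("wrist"); cv2.imwrite('pics/w7.png',f[:,:,::-1])
E
```

```text
t 9.47 pos [ 528.129 -103.936   83.924] yaw_y 85.71716261545818 xax [ 0.001  0.001 -1.   ] F [ 1.173  0.432 -0.382] M [-0.051  0.019  0.039] op 0.4491887033336335 q [-0.198  0.41   1.938  0.002  0.793 -1.695]
```

View pics/w7.png

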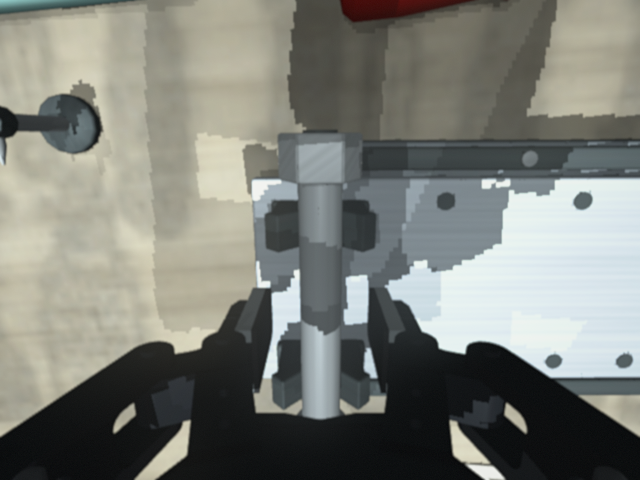

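The rod lies in both saddles and the fingers are clear at (265,330) and (380,330). I'll lift straight up and look.

Call:
{"fn": "drive_tool", "kwargs": {"rows": [-20, 0, 0, 0, 0, 0, 45, -60, 0, 0, 0, 0, 0, 45, -110, 0, 0, 0, 0, 0, 45, -150, 0, 0, 0, 0, 0, 45, -150, 0, 0, 0, 0, 0, 45, -150, 0, 0, 0, 0, 0, 45]}}

```text
clock: 10.28
eef_pos: [527.5, -104.0, 233.3]
tcp_rot: [1.118, 1.57, 1.044]
contact_force: [-0.2, -0.3, -0.9]
opening: 0.451
```

```bash
python3 - <<'E'
from h import *
import pickle
s=st(); goal([470,-10,250],85.7)
f=grab_frame("scene"); cv2.imwrite('pics/scene8z.png',cv2.resize(f[190:300,270:410,::-1],None,fx=5,fy=5,interpolation=cv2.INTER_CUBIC))
E
```

```text
t 10.28 pos [ 527.468 -103.989  233.289] yaw_y 85.71555420876822 xax [ 0.001  0.001 -1.   ] F [-0.164 -0.344 -0.868] M [0.031 0.031 0.007] op 0.45140546576788265 q [-0.198  0.215  1.818  0.001  1.108 -1.695]
shift [-16.7  89.4 -64.3] rot [ 0.02  0.03 -0.06]
```

View pics/scene8z.png

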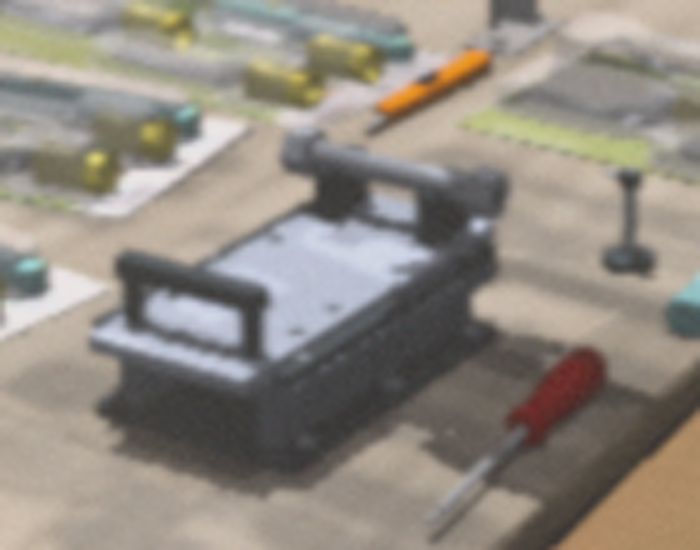

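The shaft lies level in both saddles and is released. Next I'll go above the handle, stopping to view the plate and pillar.

Call:
{"fn": "drive_tool", "kwargs": {"rows": [-17, 45, -32, 0, 0, 0, 45, -17, 89, -64, 0, 0, 0, 45, -17, 89, -64, 0, 0, 0, 45, -17, 89, -64, 0, 0, 0, 45, -17, 89, -64, 0, 0, 0, 45]}}

```text
clock: 10.95
eef_pos: [470.3, -11.1, 249.3]
tcp_rot: [2.595, 1.569, 2.52]
contact_force: [-0.1, 0.9, 0.5]
opening: 0.456
```

```bash
python3 - <<'E'
from h import *
import pickle
s=st(); f=grab_frame("wrist"); cv2.imwrite('pics/w9.png',f[:,:,::-1]);pickle.dump(s,open("s9.pkl","wb"))
goal([541.5,80.3,130],85.7)
E
```

```text
t 10.95 pos [470.322 -11.082 249.291] yaw_y 85.670525341579 xax [-0.001  0.001 -1.   ] F [-0.142  0.865  0.476] M [-0.056  0.017 -0.01 ] op 0.4558410464180052 q [-0.027  0.091  1.93   0.001  1.122 -1.523]
shift [119.4  96.4  64.2] rot [-0.04 -0.09 -0.06]
```

View pics/w9.png

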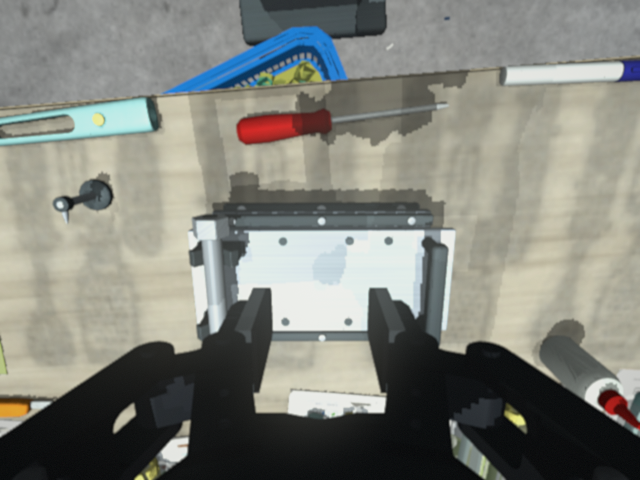

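The shaft spans (207,225)–(215,335), the handle (430,245)–(435,335), the plate's corners are at about (189,230) and (455,229), and the needle tip is at about (67,221). I'll measure again.

```bash
python3 - <<'E'
import cv2
f=cv2.imread('pics/w9.png')
cv2.imwrite('pics/w9a.png',cv2.resize(f[200:350,400:470],None,fx=4,fy=4,interpolation=cv2.INTER_CUBIC))
cv2.imwrite('pics/w9c.png',cv2.resize(f[160:350,40:250],None,fx=3.1,fy=3.1,interpolation=cv2.INTER_CUBIC))
E
```

```text
(no output)
```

View pics/w9a.png

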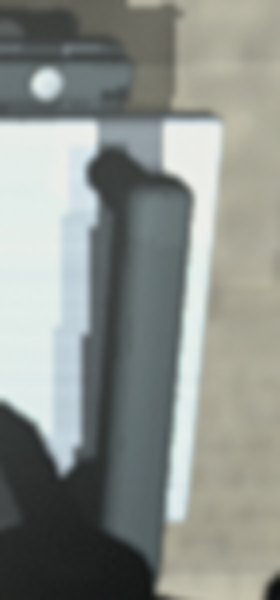

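View pics/w9c.png

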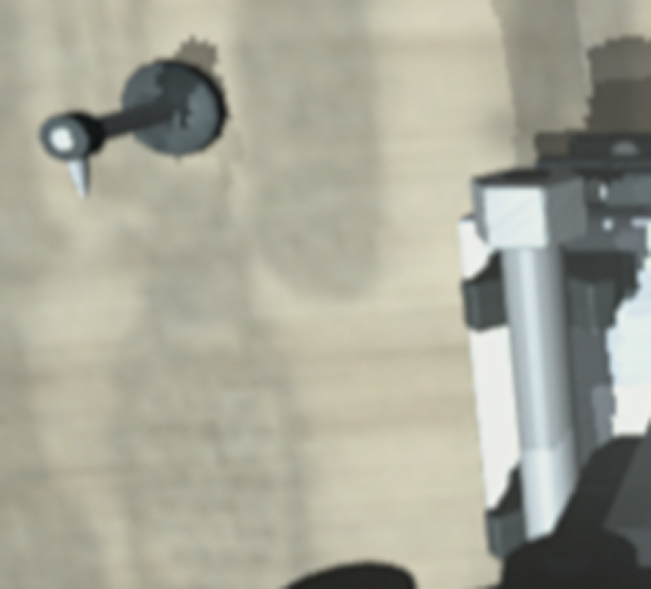

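```bash
python3 - <<'E'
from h import *
import pickle
np.set_printoptions(precision=1,suppress=True)
C=cam("wrist",pickle.load(open("s9.pkl","rb")))
za=lambda u,v:(400+u/4-.4,200+v/4-.4)
zc=lambda u,v:(40+u/3.1-.35,160+v/3.1-.35)
o,i=ray(C,zc(459,218),60),ray(C,za(222,118),60)
i2=ray(C,za(186,521),60); print("inner far corner",i2,np.linalg.norm(i2-i))
d=i-o; L=np.linalg.norm(d); y=d/L; x=np.array([y[1],-y[0],0])
print(o,i,L,np.degrees(np.arctan2(y[1],y[0])))
c=(o+i)/2+50*x
print("center",c,"handle",c+95*y,"seat",c-90*y)
# handle bar top face near end: edges at v~186 (left 128,right 192)
hl,hr=ray(C,za(128,200),99),ray(C,za(191,200),99); print("bar near end edges",hl,hr,((hl+hr)/2-c)@y)
hl,hr=ray(C,za(113,420),99),ray(C,za(173,420),99); print("bar lower edges",hl,hr,((hl+hr)/2-c)@y)
t=ray(C,zc(85,197),55); print("tip",t, "base",ray(C,zc(172,108),6),"top",ray(C,zc(63,138),62))
print("travel corner",(o-t)@y,"via centre-120",(c-t)@y-120, "top",(c-ray(C,zc(63,138),62))@y-120)
E
```

```text
inner far corner [592.6 100.9  60. ] 99.40752972921914
[ 476.4 -129.6   60. ] [493.4 107.5  60. ] 237.69967824623998 85.91352100872548
center [534.8 -14.6  60. ] handle [541.6  80.2  60. ] seat [ 528.4 -104.4   60. ]
bar near end edges [498.2  75.8  99. ] [499.1  88.3  99. ] 93.77761455158343
bar lower edges [545.7  72.8  99. ] [546.7  85.2  99. ] 94.18515784630348
tip [ 463.3 -238.4   55. ] base [ 445.  -236.6    6. ] top [ 444.9 -235.5   62. ]
travel corner 109.49759532912373 via centre-120 108.34743445224373 top 106.74489683721313
```

The plate hasn't moved, at 237.7 x 99.4 mm measured and 85.8°. The handle is at (541.6, 80) and the travel needed is about 108 mm. I'll grip the handle.

Call:
{"fn": "drive_tool", "kwargs": {"rows": [40, 96, 64, 0, 0, 0, 45, 80, 96, 64, 0, 0, 0, 45, 117, 96, 64, 0, 0, 0, 45, 117, 96, 64, 0, 0, 0, 45, 117, 96, 64, 0, 0, 0, 45, 117, 96, 64, 0, 0, 0, 45]}}

```text
clock: 11.75
eef_pos: [542.4, 79.3, 134.6]
tcp_rot: [0.747, 1.568, 0.67]
contact_force: [0.1, 0.7, -0.1]
opening: 0.448
```

```bash
python3 - <<'E'
from h import *
s=st(); goal([541.6,80,74],85.8); f=grab_frame("wrist"); cv2.imwrite('pics/w10.png',f[:,:,::-1])
E
```

```text
t 11.75 pos [542.429  79.287 134.564] yaw_y 85.5974114334972 xax [ 0.002  0.002 -1.   ] F [ 0.096  0.708 -0.054] M [-0.022 -0.014  0.053] op 0.4482892021260346 q [ 0.142  0.349  1.886  0.002  0.905 -1.353]
shift [60.6  0.5 -1. ] rot [-0.2   0.1  -0.09]
```

View pics/w10.png

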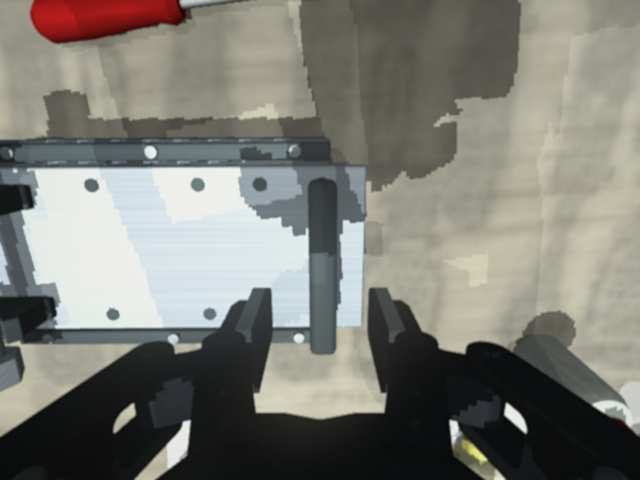

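The bar at (323,265) is centred between the fingers (u 265–375). I'll descend and close.

Call:
{"fn": "drive_tool", "kwargs": {"rows": [25, 0.5, -1, -0.2, 0, 0, 45, 45, 0.5, -1, -0.2, 0, 0, 45, 57, 0.5, -1, -0.2, 0, 0, 45, 59, 0.5, -1, -0.2, 0, 0, 45, 59, 0.5, -1, -0.2, 0, 0, 30, 59, 0.5, -1, -0.2, 0, 0, 15, 59, 0.5, -1, -0.2, 0, 0, 0, 59, 0.5, -1, -0.2, 0, 0, 0, 59, 0.5, -1, -0.2, 0, 0, 0], "newtons": 50}}

```text
clock: 12.92
eef_pos: [542.1, 80.2, 76.4]
tcp_rot: [0.575, 1.567, 0.502]
contact_force: [-2.0, 0.9, 6.7]
opening: 0.15
```

```bash
python3 - <<'E'
from h import *
s=st(); goal([541.6-108*np.cos(np.radians(85.8)),80-108*np.sin(np.radians(85.8)),s["eef_pos"][2]],85.8)
E
```

```text
t 12.93 pos [542.091  80.219  76.42 ] yaw_y 85.809133594823 xax [ 0.003  0.002 -1.   ] F [-1.992  0.861  6.722] M [0.127 0.233 0.045] op 0.15009697975964909 q [ 0.143  0.433  1.922  0.002  0.783 -1.356]
shift [  -0.2 -108.3   -0.5] rot [ 0.01  0.18 -0.12]
```

Call:
{"fn": "drive_tool", "kwargs": {"rows": [0, 0, 0, 0, 0, 0, 0, 0, -4, 0, 0, 0, 0, 0, 0, -10, 0, 0, 0, 0, 0, 0, -17, 0, 0, 0, 0, 0, 0, -24, 0, 0, 0, 0, 0, 0, -30, 0, 0, 0, 0, 0, 0, -35, 0, 0, 0, 0, 0, 0, -38, 0, 0, 0, 0, 0, 0, -40, 0, 0, 0, 0, 0, 0, -40, 0, 0, 0, 0, 0], "newtons": 90}}

```text
clock: 14.18
eef_pos: [539.6, 40.6, 76.6]
tcp_rot: [0.647, 1.566, 0.573]
contact_force: [1.0, 4.6, 1.1]
opening: 0.146
```

```bash
python3 - <<'E'
from h import *
s=st(); goal([541.6-108*np.cos(np.radians(85.8)),80-108*np.sin(np.radians(85.8)),76.4],85.8)
f=grab_frame("scene"); cv2.imwrite('pics/scene11z.png',cv2.resize(f[190:300,270:410,::-1],None,fx=5,fy=5,interpolation=cv2.INTER_CUBIC))
f=grab_frame("wrist"); cv2.imwrite('pics/w11.png',f[:,:,::-1])
E
```

```text
t 14.18 pos [539.558  40.637  76.578] yaw_y 85.78173958185484 xax [ 0.004  0.003 -1.   ] F [1.014 4.622 1.101] M [ 0.797 -0.097 -0.004] op 0.1460384936422985 q [ 0.071  0.424  1.938  0.003  0.776 -1.429]
shift [ -0.  -68.6  -0.8] rot [-0.02  0.23 -0.17]
```

View pics/scene11z.png

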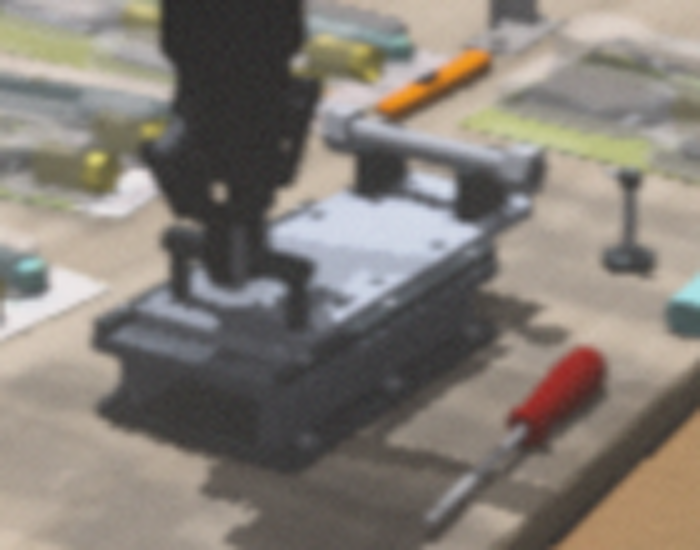

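View pics/w11.png

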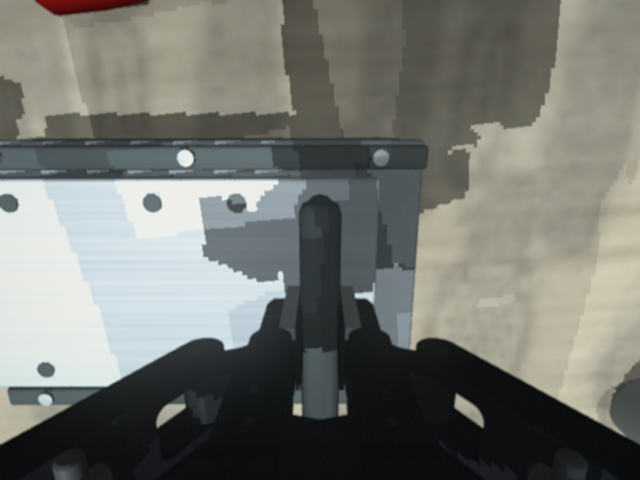

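The plate slid 39.7 mm and stayed level, with about 4.6 N drag and the shaft seated. I'll continue.

Call:
{"fn": "drive_tool", "kwargs": {"rows": [0, -4, 0, 0, 0, 0, 0, 0, -10, 0, 0, 0, 0, 0, 0, -18, 0, 0, 0, 0, 0, 0, -26, 0, 0, 0, 0, 0, 0, -34, 0, 0, 0, 0, 0, 0, -42, 0, 0, 0, 0, 0, 0, -50, 0, 0, 0, 0, 0, 0, -56, 0, 0, 0, 0, 0, 0, -60, 0, 0, 0, 0, 0, 0, -60, 0, 0, 0, 0, 0]}}

```text
clock: 15.52
eef_pos: [535.9, -18.8, 77.0]
tcp_rot: [0.632, 1.564, 0.558]
contact_force: [1.0, 6.9, 5.1]
opening: 0.138
```

```bash
python3 - <<'E'
from h import *
s=st(); goal([541.6-108*np.cos(np.radians(85.8)),80-108*np.sin(np.radians(85.8)),76.4],85.8)
f=grab_frame("scene"); cv2.imwrite('pics/scene12z.png',cv2.resize(f[190:300,270:410,::-1],None,fx=5,fy=5,interpolation=cv2.INTER_CUBIC))
f=grab_frame("top"); cv2.imwrite('pics/top12.png',f[:,:,::-1]);cv2.imwrite('pics/top12z.png',cv2.resize(f[190:290,320:460,::-1],None,fx=5,fy=5,interpolation=cv2.INTER_CUBIC))
f=grab_frame("wrist"); cv2.imwrite('pics/w12.png',f[:,:,::-1])
E
```

```text
t 15.53 pos [535.856 -18.782  77.038] yaw_y 85.75067589613296 xax [ 0.006  0.003 -1.   ] F [0.972 6.873 5.075] M [ 1.122 -0.062 -0.068] op 0.1382148699892631 q [-0.04   0.417  1.949  0.005  0.77  -1.541]
shift [ 0.6 -9.1 -1.5] rot [-0.05  0.31 -0.22]
```

View pics/scene12z.png

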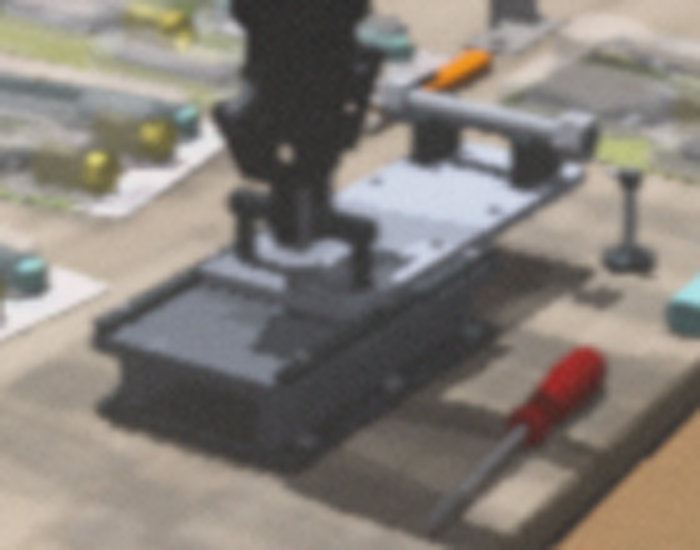

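View pics/top12z.png

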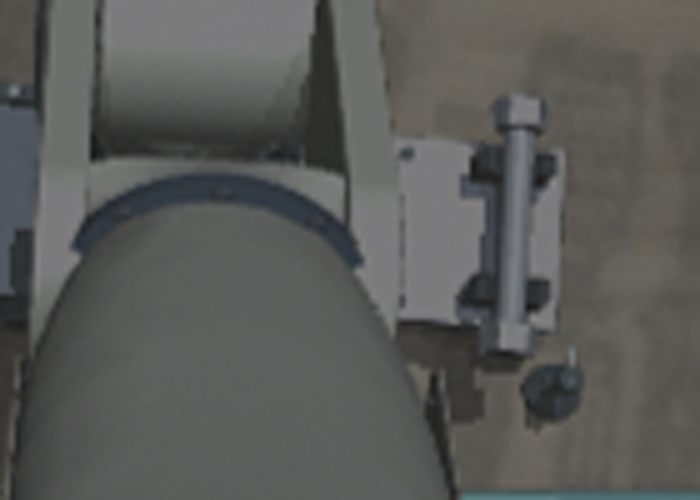

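View pics/w12.png

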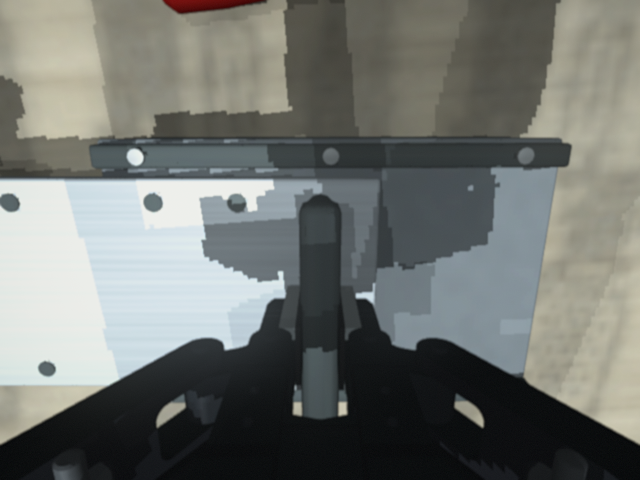

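```bash
python3 - <<'E'
from h import *
np.set_printoptions(precision=1,suppress=True)
C=cam("top"); z=lambda u,v:(320+u/5-.4,190+v/5-.4)
a=np.radians(85.8); y=np.array([np.cos(a),np.sin(a),0])
far,near=ray(C,z(566,150),60),ray(C,z(554,330),60); t=ray(C,z(573,349),55)
print(far,near,np.linalg.norm(far-near),t,"remaining",(far-t)@y,(near-t)@y, "top of pillar",ray(C,z(570,378),62))
E
```

```text
[ 568.8 -236.8   60. ] [ 470.5 -228.    60. ] 98.67585661370538 [ 461.2 -238.9   55. ] remaining 9.90566181030389 11.497773814526074 top of pillar [ 444.6 -235.5   62. ]
```

Call:
{"fn": "drive_tool", "kwargs": {"rows": [0.3, -2, -0.5, 0, 0.1, -0.1, 0, 0.6, -4.5, -1, 0, 0.2, -0.2, 0, 0.6, -7, -1, 0, 0.3, -0.2, 0, 0.6, -9, -1, 0, 0.3, -0.2, 0, 0.6, -9.2, -1, 0, 0.3, -0.2, 0, 0.6, -9.2, -1, 0, 0.3, -0.2, 0]}}

```text
clock: 16.42
eef_pos: [535.1, -26.9, 77.2]
tcp_rot: [0.801, 1.568, 0.727]
contact_force: [0.5, 10.1, 6.7]
opening: 0.143
```

```bash
python3 - <<'E'
from h import *
s=st(); goal([541.6-108.3*np.cos(np.radians(85.8)),80.2-108.3*np.sin(np.radians(85.8)),76.4],85.8)
f=grab_frame("scene"); cv2.imwrite('pics/scene13z.png',cv2.resize(f[190:300,270:410,::-1],None,fx=5,fy=5,interpolation=cv2.INTER_CUBIC))
f=grab_frame("top"); cv2.imwrite('pics/top13z.png',cv2.resize(f[195:285,390:460,::-1],None,fx=6.6,fy=6.6,interpolation=cv2.INTER_CUBIC))
f=grab_frame("wrist"); cv2.imwrite('pics/w13.png',f[:,:,::-1])
E
```

```text
t 16.43 pos [535.139 -26.889  77.162] yaw_y 85.71948324275307 xax [ 0.002  0.002 -1.   ] F [ 0.52  10.139  6.739] M [ 1.778 -0.143  0.035] op 0.1434471731092744 q [-0.054  0.417  1.947  0.003  0.775 -1.552]
shift [ 0.8 -1.  -1.4] rot [-0.08  0.11 -0.11]
```

View pics/scene13z.png

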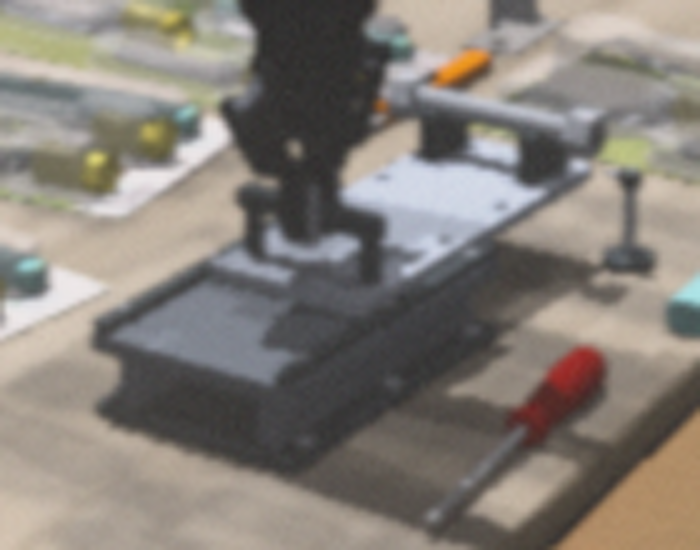

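View pics/top13z.png

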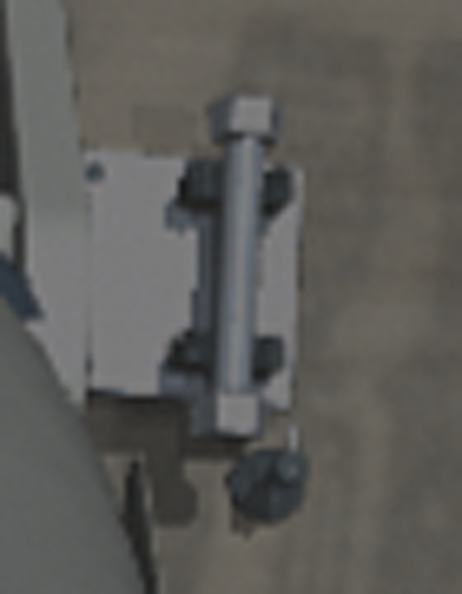

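View pics/w13.png

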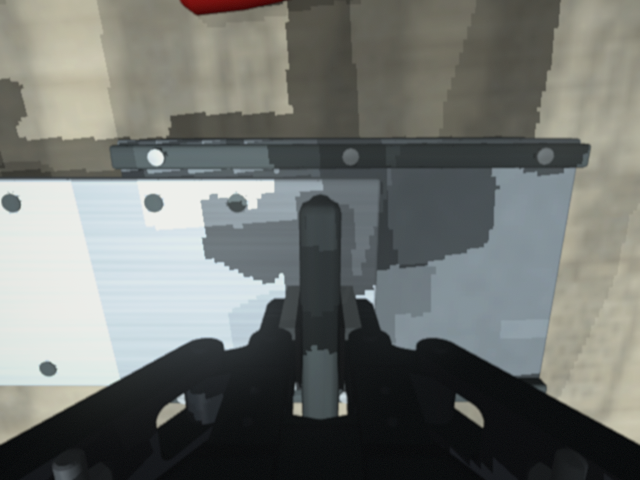

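```bash
python3 - <<'E'
from h import *
np.set_printoptions(precision=1,suppress=True)
C=cam("top"); z=lambda u,v:(390+u/6.6-.43,195+v/6.6-.43)
a=np.radians(85.8); y=np.array([np.cos(a),np.sin(a),0])
far,near=ray(C,z(304,170),60),ray(C,z(292,412),60); t=ray(C,z(294,428),55); 
print(far,near,np.linalg.norm(far-near),t,"remaining",(far-t)@y,(near-t)@y)
# predictions of tip, and needed edge positions
tip=np.array([463.2,-238.3,55])
print("pred tip zoom", (proj(C,tip)+.43-[390,195])*6.6)
f=cv2.imread("pics/top13z.png")[380:500,210:330]; cv2.imwrite("pics/t13zz.png",cv2.resize(cv2.convertScaleAbs(f,alpha=1.8),None,fx=5,fy=5,interpolation=cv2.INTER_CUBIC))
f=cv2.imread("pics/scene13z.png")[80:300,400:700]; cv2.imwrite("pics/s13zz.png",cv2.resize(f,None,fx=2.6,fy=2.6,interpolation=cv2.INTER_CUBIC))
E
```

```text
[ 566.9 -244.4   60. ] [ 466.9 -237.    60. ] 100.27056506264975 [ 461.1 -238.7   55. ] remaining 1.9939656196742805 2.062214937409375
pred tip zoom [293.  422.9]
```

View pics/t13zz.png

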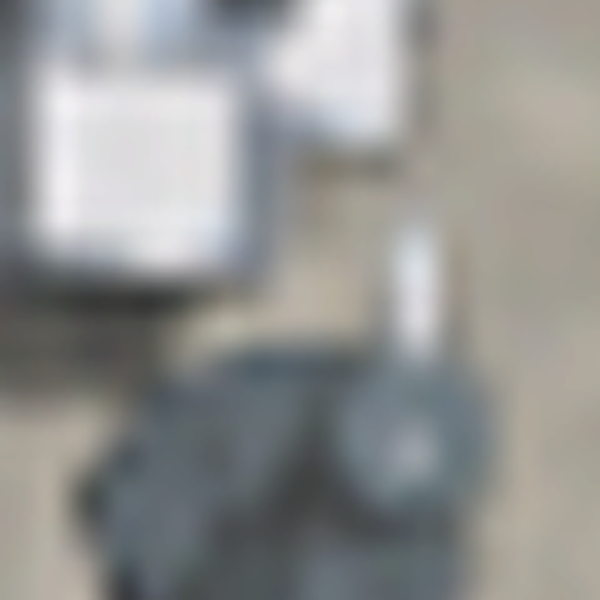

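View pics/s13zz.png

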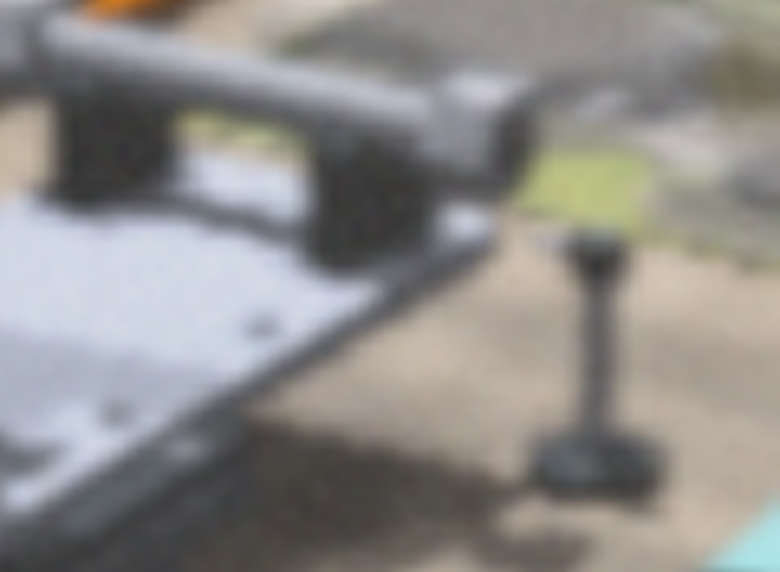

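From the top view, the bright edge is 2.0 mm short of the tip before allowing about 1.5 mm for the bevelled rim. Odometry gives 1.0–1.2 mm remaining. I'll nudge about 1 mm, allowing for the 1 mm drag lag, then relax the target.

Call:
{"fn": "drive_tool", "kwargs": {"rows": [0.3, -1.4, -0.3, 0, 0.1, -0.1, 0, 0.3, -2.1, -0.3, 0, 0.1, -0.1, 0, 0.3, -2.1, -0.3, 0, 0.1, -0.1, 0, 0.3, -2.1, -0.3, 0, 0.1, -0.1, 0]}}

```text
clock: 17.08
eef_pos: [535.2, -28.0, 77.4]
tcp_rot: [1.002, 1.569, 0.927]
contact_force: [0.7, 9.3, 6.3]
opening: 0.143
```

```bash
python3 - <<'E'
from h import *
s=st(); 
d=s["eef_pos"]-np.array([542.09,80.22,76.4]); a=np.radians(85.8); print("travel",-(d[0]*np.cos(a)+d[1]*np.sin(a)))
f=grab_frame("top"); z=f[195:285,390:460,::-1]; cv2.imwrite('pics/top14z.png',cv2.resize(cv2.convertScaleAbs(z,alpha=1.6),None,fx=6.6,fy=6.6,interpolation=cv2.INTER_CUBIC))
z=f[225:275,415:445,::-1]; cv2.imwrite('pics/top14zz.png',cv2.resize(cv2.convertScaleAbs(z,alpha=1.8),None,fx=12,fy=12,interpolation=cv2.INTER_CUBIC))
E
```

```text
t 17.07 pos [535.239 -27.974  77.441] yaw_y 85.68119235730259 xax [ 0.001  0.002 -1.   ] F [0.709 9.299 6.276] M [ 1.763 -0.107 -0.01 ] op 0.14255625708999967 q [-0.056  0.417  1.946  0.003  0.777 -1.554]
travel 108.40524204673922
```

View pics/top14z.png

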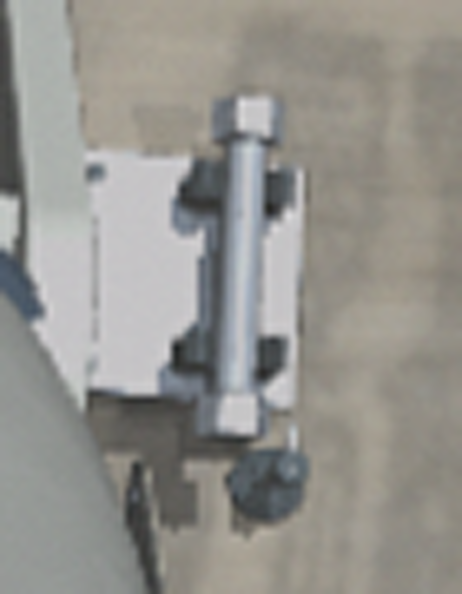

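View pics/top14zz.png

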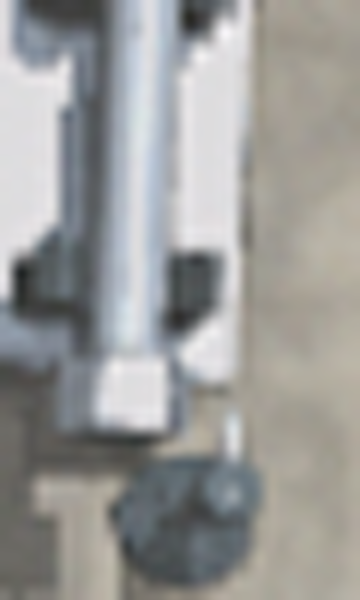

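Edge and needle agree within about 0.5 mm, allowing for 1 mm of parallax, and odometry reads 108.4 mm. But TCP z has crept up 1 mm since the grasp, so the plate's inner end may be lifted slightly. I'll press down gently and see whether it goes down.

Call:
{"fn": "drive_tool", "kwargs": {"rows": [0.6, -0.5, 0, 0, 0, 0, 0, 1.2, -0.4, 0, 0, 0, 0, 0, 1.5, -0.4, 0, 0, 0, 0, 0, 1.5, -0.4, 0, 0, 0, 0, 0, 1.5, -0.4, 0, 0, 0, 0, 0]}}

```text
clock: 17.75
eef_pos: [535.3, -27.6, 76.6]
tcp_rot: [1.16, 1.567, 1.084]
contact_force: [-2.7, 9.0, 9.1]
opening: 0.141
```

```bash
python3 - <<'E'
from h import *
s=st(); 
d=s["eef_pos"]-np.array([542.09,80.22,76.4]); a=np.radians(85.8); print("travel",-(d[0]*np.cos(a)+d[1]*np.sin(a)))
f=grab_frame("wrist"); cv2.imwrite('pics/w15.png',f[:,:,::-1])
f=grab_frame("scene"); cv2.imwrite('pics/scene15z.png',cv2.resize(f[200:290,285:405,::-1],None,fx=6.5,fy=6.5,interpolation=cv2.INTER_CUBIC))
E
```

```text
t 17.75 pos [535.316 -27.572  76.616] yaw_y 85.6520367806805 xax [ 0.002  0.003 -1.   ] F [-2.69   9.032  9.07 ] M [1.329 0.261 0.014] op 0.1410822651329485 q [-0.056  0.419  1.947  0.005  0.775 -1.554]
travel 107.99855877131242
```

View pics/scene15z.png

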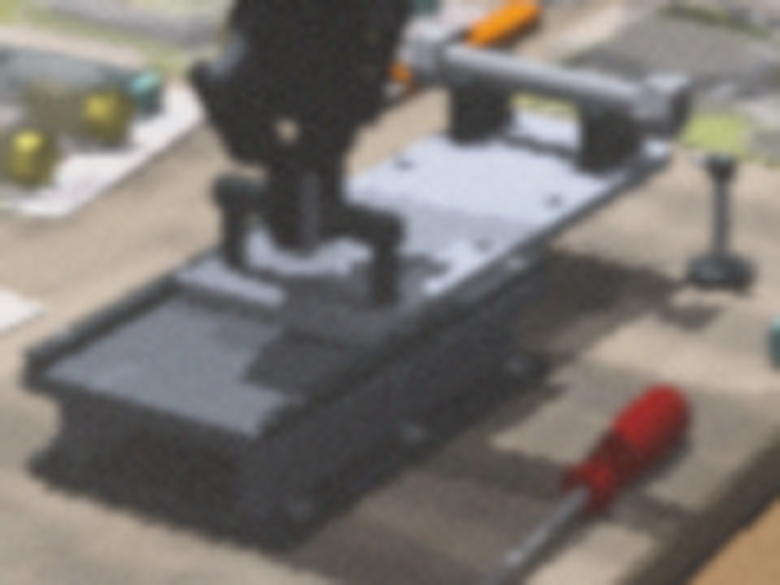

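View pics/w15.png

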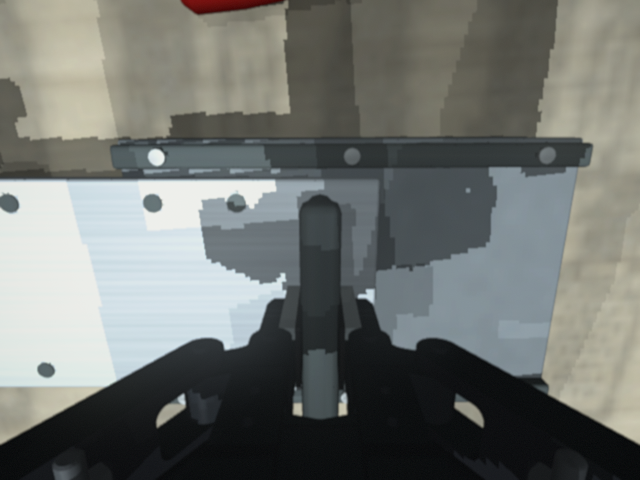

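Pressing lowered it 0.8 mm, back to the z it was gripped at, so it had been slightly lifted. One more small press will confirm it is seated and recover the 0.4 mm of travel.

Call:
{"fn": "drive_tool", "kwargs": {"rows": [1.2, -1.2, 0, 0, 0, 0, 0, 1.2, -1.2, 0, 0, 0, 0, 0, 1.2, -1.2, 0, 0, 0, 0, 0, 1.2, -1.2, 0, 0, 0, 0, 0, 1.2, -1.2, 0, 0, 0, 0, 0]}}

```text
clock: 18.48
eef_pos: [535.3, -27.5, 76.5]
tcp_rot: [1.279, 1.566, 1.202]
contact_force: [-3.6, 12.4, 15.0]
opening: 0.145
```

```bash
python3 - <<'E'
from h import *
s=st(); 
d=s["eef_pos"]-np.array([542.09,80.22,76.4]); a=np.radians(85.8); print("travel",-(d[0]*np.cos(a)+d[1]*np.sin(a)), s["qvel"])
f=grab_frame("top"); z=f[225:275,415:445,::-1]; cv2.imwrite('pics/top16zz.png',cv2.resize(cv2.convertScaleAbs(z,alpha=1.8),None,fx=12,fy=12,interpolation=cv2.INTER_CUBIC))
st()
E
```

```text
t 18.48 pos [535.277 -27.511  76.538] yaw_y 85.62135663856992 xax [ 0.002  0.005 -1.   ] F [-3.62  12.445 15.016] M [1.769 0.581 0.02 ] op 0.14457045729814652 q [-0.057  0.419  1.947  0.007  0.774 -1.557]
travel 107.94094606444742 [-0.    -0.     0.002 -0.    -0.002 -0.   ]
t 18.52 pos [535.315 -27.49   76.539] yaw_y 85.62287767072294 xax [ 0.002  0.005 -1.   ] F [-3.762 11.937 14.138] M [ 1.805  0.553 -0.003] op 0.14192327568179514 q [-0.057  0.419  1.947  0.007  0.774 -1.557]
```

View pics/top16zz.png

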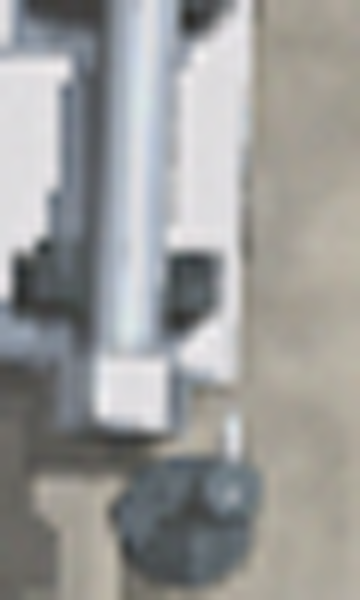

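z stayed put while the force rose to 15 N, so the plate is seated flat. In the top view the edge (u≈238) meets the needle (u≈233) once parallax is allowed for. Everything is still, so I'm handing in.

```bash
python3 - <<'E'
from h import *
from rig import sign_off
s=r.sense(); print(s["clock"],s["eef_pos"],s["contact_force"]); print(sign_off())
E
```

```text
18.525 [535.3154692  -27.49045105  76.53930047] [-3.76161919 11.93657487 14.13805267]
the job is handed in; nothing more can be done
None
```

I laid the shaft in both V saddles, level, and let go of it. I then slid the plate 108 mm outward by its handle and handed in at 18.5 s, still gripping the handle.

- **Edge against needle:** the top view showed them in line to about 0.5 mm, after allowing for about 1 mm of parallax. Tool travel was 107.9 mm; wrist-camera readings put the needed distance at 108.3–109.1 mm. So the edge may be 0.4–1.2 mm short. My last nudge was meant to recover 0.4 mm but did not move the plate.
- **Plate level:** the handle end had crept up about 1 mm during the slide, so I pressed it back down 0.8 mm. A further press raised the force from 9 to 15 N without moving it, so it is flat on the bed.
- **Shaft and stillness:** the last pictures showed the shaft seated in both saddles, and the joint speeds were about zero.
- **Forces:** the highest wrist force I read was about 20 N, against the 120 N limit.
- **Other things on the bench:** I did not touch any of them deliberately, but I made no final check of each one's position.

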